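# Seat the keyed sanding drum on the spindle sander

### The job

Fit the brown sanding drum onto the upright spindle of the small grey sander: lower it over the spindle, turn it with light downward pressure until the tab inside it drops into the spindle's keyway, and bring it gently down until it sits fully home on the steel flange. Let go of it there, never force it down against the spindle, and leave the grey drum, the glue bottle and the dish where they are.

Things in the scene. Friction and masses are not known exactly. Their poses are not given: they have to be found in the camera images.
- drum: Sanding drum to be fitted: upright hollow cylinder, 56 mm outer diameter, 50 mm high, rust-brown with a black rubber core, about 0.14 kg, standing on the table. Through bore 35 mm wide, flared to 41 mm over the lowest 4 mm. May be gripped across its round outside at any yaw. Origin: on its axis at the lower rim; z up. Its tab points along its own +x, marked by a yellow dash on the upper rim.
- tab (a point): Middle of the underside of the drum's brass tab, 14.5 mm from the drum's axis along its +x and 20 mm above its lower rim. The tab is 7 mm wide, 14 mm high and stands into the bore as far as 11.5 mm from the axis.
- sander: Spindle sander, fixed: grey housing 240 (x) by 220 (y) by 70 mm high, aluminium top, upright steel spindle at its centre. Origin: below the spindle's axis at table height; z up. A red line on the top runs from the spindle along the sander's +x. The sander must not take more than 25 N from the drum.
- seat (a point): Centre of the upper face of the spindle's steel flange (54 mm diameter), on the spindle's axis, 74 mm above the table: where the centre of the drum's lower rim is when fully home. Axes as the sander's. A drum whose tab rests on the spindle's upper end stops 16 mm above home, already centred by the spindle; with the tab within about 5 degrees of the keyway it slides down freely.
- shaft_end (a point): Centre of the spindle's flat upper end, 110 mm above the table; a brass stub (14 mm diameter, 12 mm high) stands on it. Spindle 32 mm diameter, with one keyway 9.5 mm wide along its whole length, open at the top. The keyway's direction is not measured: up to 45 degrees (0.785 rad) either side of the red line. The spindle is stiff: it takes over 1 N m to turn. Axes as the sander's.
- grey_drum: Another drum, grey, 56 mm diameter and 50 mm high, without a tab, standing on the table; not to be used or moved. Origin: centre of its underside.
- glue: Cream-coloured glue bottle with a yellow cap, 56 mm diameter, 150 mm high, standing; not to be moved. Origin: centre of its underside.
- dish: Small clear dish, 64 mm diameter, 22 mm high; not to be moved. Origin: centre of its underside.
There are look-alikes about, which are no part of the job. What is shaped like the drum but green or purple is not meant.

How it is judged:
On the way:
1. the drum is lowered over the spindle: on its axis within 4 mm, lower rim between 3 and 22 mm above the flange, for 0.15 s (not dropped) (horizontal distance between drum and seat below 0.004 m and z of drum in the frame of seat between 0.003 and 0.022 m), for 0.15 s.
At the end, for the whole second after the job is handed in: The brown drum stands on the sander's flange with its tab in the keyway: its lower rim at most 2.5 mm above the flange, its axis within 3 mm of the spindle's and within 0.05 rad of vertical, at rest and released (horizontal distance between drum and seat below 0.003 m and z of drum in the frame of seat between -0.003 and 0.0025 m and angle between drum's own z axis and vertical below 0.05 rad and linear speed of drum below 0.01 m/s); the robot touches nothing.
It fails at once if the drum presses on the sander or its spindle with more than 25 N (contact force between drum and sander above 25 N).
It fails at once if the grey drum is moved more than 20 mm (distance of grey_drum from where it was at the start of the episode above 0.02 m).
It fails at once if the glue bottle is moved more than 20 mm (distance of glue from where it was at the start of the episode above 0.02 m).
It fails at once if the dish is moved more than 20 mm (distance of dish from where it was at the start of the episode above 0.02 m).
It also fails if it takes over 64 s, if anything falls off the work surface, if the arm or the gripper's body presses on something with over 40 N, if the wrist force passes 120 N, or if a joint passes its speed limit or range.

### The arm

A 6-joint arm with a two-finger parallel gripper is mounted at the origin on the work surface. World frame = base frame: x ahead of the robot, y to its left, z up, the work surface at z = 0. Lengths are in m, angles in rad, forces in N, time in s.
With the tool pointing down it reaches from about 0.3 to 0.775 m from the base axis. Payload 14.6 kg.
Tool frame: the origin (TCP) lies on the front face of the gripper's body, between the roots of the fingers; the fingertips stand 97 mm ahead of it and the grasp point (between the pads) lies 78 mm ahead of it; y points along the fingers, x is the direction in which the jaws open and shut, and the axes are right-handed (so a half turn about y gives the same grasp; the last joint's range is limited). The gripper opens to 94 mm and grips with 3 to 60 N. Pads are 16 mm wide; open, the fingers measure 119 mm over their backs; the gripper's body (75 mm by 177 mm) begins 78 mm behind the grasp point.
Start: joints at [-1.26, 0.3, 1.521, -0, 1.321, -0.067], TCP at [0.203, -0.511, 0.303] pointing down, gripper open.
Joint ranges: [-3.03, 3.03], [-0.79, 2.21], [0.23, 2.52], [-1.04, 4.18], [0, 3.07], [-2.55, 2.55]. Speed limits (rad/s): [2.22, 2.22, 2.57, 3.14, 3.14, 3.14].

### API

Orientations are given as a unit quaternion [w, x, y, z].
In Python, from cell import robot gives the robot as it stands. The module is installed in compiled form; this text tells all that it offers.
- The arm moves only by the tool move_arm, never from a script. Its argument "series" is text: rows parted by semicolons, each of 5 numbers parted by spaces: the shift along the world's x, y, z in mm, then the turn about the world's z in degrees, then the opening, from -1 (shut) to 1 (fully open). A call has 1 to 20 rows; each row is the pose to reach, as a shift and turn from the pose measured when the call began; what a row does not reach only later rows make up. A row lasts 1/10 s, in which the tool goes at most 50 mm and 8.59 degrees, less where a joint would pass 70% of its speed; a pose out of reach is approached as far as the arm can. A call with a gripper value outside its range is refused whole. The fingers move at their own pace and stop on an object; the grip force is fixed at half the most. Time passes only in rows, so rows that repeat a pose let the fingers close. It gives the time, the measured TCP pose, the force and the opening at its end, in the units of the state.
- robot.observe(): the state, without advancing time (a new reading comes with each control period).
- robot.get_image(name): name is "scene" or "top" or "wrist"; returns a dict with "img" (384x512x3 uint8, blue, green, red), "range_z" (384x512 float32, m along the optical axis (not along the pixel's ray), 0 where there is no reading), "fov_y" (degrees; the focal length in pixels is half the picture's height over the tangent of half this angle, whatever the lens; pixels are square), "cx", "cy" (the principal point, pixels), "extrinsics" (4x4, takes a point from camera to world coordinates); the wrist camera has in their place "tool_from_camera" (4x4, takes a point from camera to tool coordinates, whose origin is the TCP and whose axes are the tool frame's). Camera axes: x right, y up, looking along -z (the intrinsics and any distortion apply to the point x, -y, -z); pixel columns grow to the right and rows downward; lengths in m; the calibration is good to about 2 mm. A picture is of the moment at which its call begins: read the wrist's pose just before it.
- robot.finish_job(): hands the job in, once; it reports no verdict.
The state is a dict: "clock": time; "q": joint angles; "joint_vel": joint speeds; "effort": joint torques, N m; "ee_pos": TCP position; "orientation": TCP orientation; "force": force on the tool from outside, world axes, zero at the start; "wrist_torque": the same for the moment, N m; "gripper_width": finger opening in m.
Only numpy, scipy, OpenCV 4.12 (cv2) and the standard library are available. Lean on these libraries where they do the work, as an engineer would, in place of code of your own. Each camera call takes 0.05 s, during which the arm holds its last target.

## Working session

There is one attempt and no reset: what is moved stays moved. The work goes in short steps, Python scripts to look and compute and a tool call to move; the robot and the scene stay as the last step left them, time stands still between calls to the robot, and variables do not carry over. Pictures are saved under pics/ and viewed, and the job is handed in when it is done.

Besides the shell and the picture viewer there is one more tool, called after ">>>" as name(argument=value, ...) on one line, values as JSON. move_arm: Moves the arm, as the interface text tells. Its arguments: {"type":"object","properties":{"series":{"type":"string"}},"required":["series"]}

```bash
mkdir -p pics; cat > h.py <<'E'
import numpy as np, cv2
from cell import robot
from scipy.spatial.transform import Rotation as R
def grab(n):
    s=robot.observe(); d=robot.get_image(n); 
    if 'extrinsics' in d: T=np.array(d['extrinsics'])
    else:
        w,x,y,z=s['orientation']; A=np.eye(4); A[:3,:3]=R.from_quat([x,y,z,w]).as_matrix(); A[:3,3]=s['ee_pos']; T=A@np.array(d['tool_from_camera'])
    d['T']=T; d['f']=d['img'].shape[0]/2/np.tan(np.radians(d['fov_y'])/2); return d
def ray(d,u,v):
    p=np.array([(u-d['cx'])/d['f'],-(v-d['cy'])/d['f'],-1.0]); return d['T'][:3,3],d['T'][:3,:3]@p
def plane(d,u,v,z):
    o,r=ray(d,u,v); return o+r*(z-o[2])/r[2]
def proj(d,P):
    q=np.linalg.inv(d['T'])@np.append(P,1); return np.array([d['cx']+d['f']*q[0]/-q[2], d['cy']-d['f']*q[1]/-q[2]])
def cloud(d):
    h,w=d['range_z'].shape; v,u=np.mgrid[:h,:w]; Z=d['range_z']
    P=np.stack([(u-d['cx'])/d['f']*Z,-(v-d['cy'])/d['f']*Z,-Z],-1)
    return P@d['T'][:3,:3].T+d['T'][:3,3]
E
python3 - <<'E'
from h import *
import pickle
for n in ['scene','top','wrist']:
    d=grab(n); cv2.imwrite(f'pics/{n}0.png',d['img']); pickle.dump(d,open(n+'0.pkl','wb'))
    print(n,[k for k in d],d['fov_y'],d['cx'],d['cy'],d['T'].round(3).tolist(),[ (k,d[k]) for k in d if 'dist' in k])
print(robot.observe())
E
```

```text
scene ['img', 'range_z', 'fov_y', 'cx', 'cy', 'extrinsics', 'T', 'f'] 56.02931207185406 259.38162955972484 181.33778085479346 [[0.695, -0.568, 0.442, 0.927], [0.719, 0.563, -0.407, -0.253], [-0.017, 0.6, 0.8, 0.712], [0.0, 0.0, 0.0, 1.0]] []
top ['img', 'range_z', 'fov_y', 'cx', 'cy', 'extrinsics', 'T', 'f'] 53.33676062475582 254.27901484894198 190.26765297607173 [[0.012, 0.996, -0.089, 0.542], [-1.0, 0.012, -0.007, 0.063], [-0.006, 0.089, 0.996, 0.854], [0.0, 0.0, 0.0, 1.0]] []
wrist ['img', 'range_z', 'fov_y', 'cx', 'cy', 'tool_from_camera', 'T', 'f'] 61.93550367130799 251.9515408265798 188.79513744287658 [[0.369, 0.898, 0.239, 0.274], [-0.929, 0.357, 0.094, -0.484], [-0.001, -0.257, 0.966, 0.384], [0.0, 0.0, 0.0, 1.0]] []
{'clock': 0.15, 'q': array([-1.25958636e+00,  3.00328572e-01,  1.52142396e+00,  7.21624818e-06,
        1.32071598e+00, -6.66151275e-02]), 'joint_vel': array([ 0.00018639, -0.0015639 , -0.00148732, -0.00079361, -0.00088406,
       -0.00032968]), 'effort': array([-2.39956797e-03, -5.31964445e+01, -3.52824426e+01,  7.08004623e-02,
        2.35722569e-02, -6.33068134e-05]), 'ee_pos': array([ 0.20285057, -0.5111029 ,  0.30223095]), 'orientation': array([ 0.58519212, -0.58480699,  0.39745207, -0.39696703]), 'force': array([-0.04898989, -0.57465161,  0.97591101]), 'wrist_torque': array([-0.02560245,  0.02909868,  0.04223646]), 'gripper_width': 0.09422759232716234}
```

View pics/scene0.png

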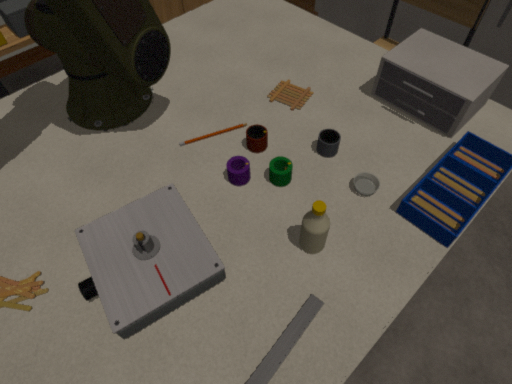

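View pics/top0.png

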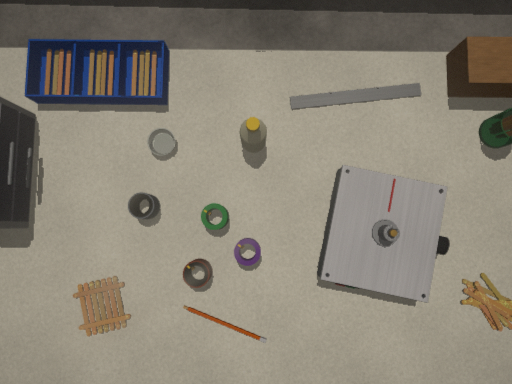

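View pics/wrist0.png

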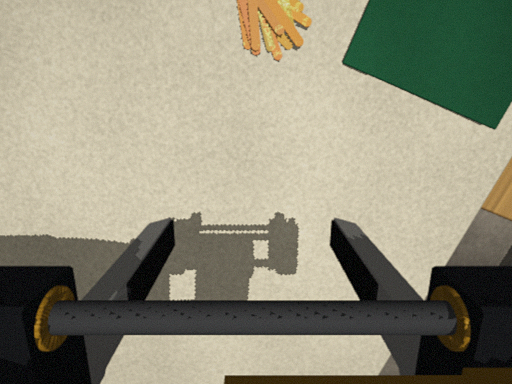

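Top view: the drum-shaped things are brown at (197,274), purple at (247,252), green at (215,217) and grey at (143,206). The brown one fits "rust-brown with a black core". The spindle is at (387,233), with its red line towards (392,180). I'll confirm with a crop and measure.

```bash
python3 - <<'E'
from h import *
import pickle
t=pickle.load(open('top0.pkl','rb')); s=pickle.load(open('scene0.pkl','rb'))
a=cv2.resize(t['img'][240:305,160:240],None,fx=5,fy=5,interpolation=cv2.INTER_CUBIC)
b=cv2.resize(t['img'][200:265,350:430],None,fx=5,fy=5,interpolation=cv2.INTER_CUBIC)
c=cv2.resize(s['img'][115:165,225:285],None,fx=5,fy=5,interpolation=cv2.INTER_CUBIC)
e=cv2.resize(s['img'][215:265,115:175],None,fx=5,fy=5,interpolation=cv2.INTER_CUBIC)
o=np.zeros((580,800,3),np.uint8); o[:325,:400]=a;o[:325,400:]=b;o[330:580,:300]=c;o[330:580,400:700]=e
cv2.imwrite('pics/crop0.png',o)
P=cloud(t)
# drum rim: points z 0.045..0.055 near
c0=plane(t,197,274,.05);print('approx drum',c0)
for nm,pt in dict(brown=(197,274),purple=(247,252),green=(215,217),grey=(143,206)).items():
    c0=plane(t,*pt,.05); m=(np.hypot(P[...,0]-c0[0],P[...,1]-c0[1])<.05)&(P[...,2]>.043)&(P[...,2]<.06)
    q=P[m]; (cc,r)=cv2.minEnclosingCircle(q[:,:2].astype(np.float32)); print(nm,len(q),cc,r,np.median(q[:,2]))
c0=plane(t,387,233,.1); m=(np.hypot(P[...,0]-c0[0],P[...,1]-c0[1])<.03)&(P[...,2]>.1)
q=P[m]; print('spindle',len(q),np.median(q,0)); print(np.sort(q[:,2])[::10].round(3))
hsv=cv2.cvtColor(t['img'],cv2.COLOR_BGR2HSV)
m=((hsv[...,0]<6)|(hsv[...,0]>174))&(hsv[...,1]>150)&(hsv[...,2]>90); m[:,:370]=0;m[:150]=0;m[230:]=0;m[:,420:]=0
v,u=np.nonzero(m);print('red',len(u))
W=np.array([plane(t,a,b,.07) for a,b in zip(u,v)])
l=cv2.fitLine(W[:,:2].astype(np.float32),cv2.DIST_L2,0,.01,.01).ravel();print(l,np.degrees(np.arctan2(l[1],l[0])),W.min(0),W.max(0))
# housing top corners/centre
m=((P[...,2]>.062)&(P[...,2]<.08)); m[:, :310]=0; m[:150]=0;m[:,450:]=0;m=m.astype(np.uint8)
q=P[m>0]; print('housing',cv2.minAreaRect(q[:,:2].astype(np.float32)),np.median(q[:,2]))
E
```

```text
approx drum [0.43813106 0.18542022 0.05      ]
brown 380 (0.4384763538837433, 0.1877123862504959) 0.02811550348997116 0.04943393792271278
purple 354 (0.48476642370224, 0.08211809396743774) 0.02810424007475376 0.049288157989327175
green 355 (0.5580563545227051, 0.1528712958097458) 0.028072606772184372 0.04927818145378893
grey 372 (0.5789488554000854, 0.30758750438690186) 0.028668764978647232 0.049520571078475684
spindle 222 [ 0.52891696 -0.19387127  0.10927774]
[0.1   0.102 0.106 0.107 0.108 0.108 0.108 0.108 0.109 0.109 0.109 0.109
 0.11  0.11  0.11  0.11  0.111 0.112 0.118 0.12  0.121 0.122 0.124]
red 23
[ 0.9811258  -0.19337061  0.6094233  -0.2127812 ] -11.149554 [ 0.57888303 -0.21879051  0.07      ] [ 0.63875213 -0.20739261  0.07      ]
housing ((0.5294178128242493, -0.19763660430908203), (0.2207331508398056, 0.24070927500724792), 78.76158905029297) 0.06913443462838864
```

View pics/crop0.png

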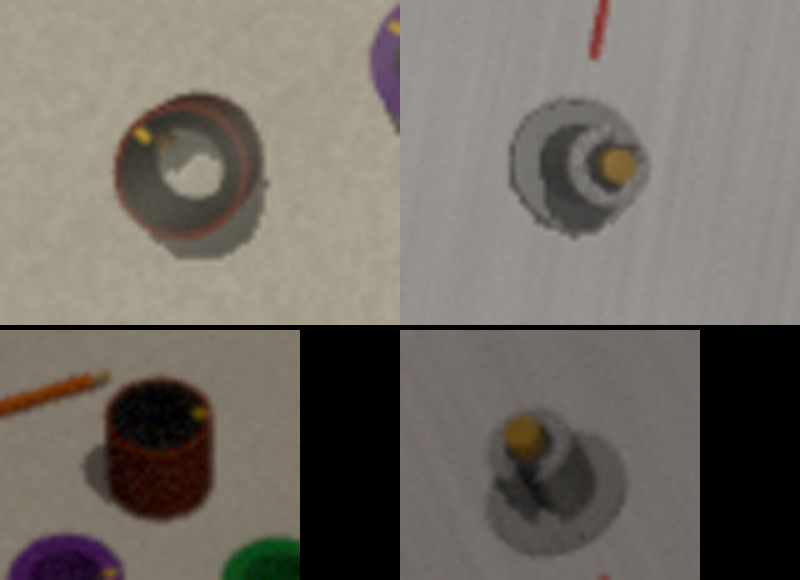

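```bash
python3 - <<'E'
from h import *
import pickle
t=pickle.load(open('top0.pkl','rb'));s=pickle.load(open('scene0.pkl','rb'))
hsv=cv2.cvtColor(t['img'],cv2.COLOR_BGR2HSV)
m=(hsv[...,0]>18)&(hsv[...,0]<35)&(hsv[...,1]>100)&(hsv[...,2]>90)
v,u=np.nonzero(m[258:285,180:215]);u=u+180;v=v+258;print(u,v)
c=np.array([.4385,.1877])
p=plane(t,u.mean(),v.mean(),.05)[:2]-c;print('dash top',p,np.hypot(*p),np.degrees(np.arctan2(p[1],p[0])))
hsv=cv2.cvtColor(s['img'],cv2.COLOR_BGR2HSV)
m=(hsv[...,0]>18)&(hsv[...,0]<35)&(hsv[...,1]>100)&(hsv[...,2]>60)
v,u=np.nonzero(m[120:160,240:275]);u=u+240;v=v+120;print(u,v)
p=plane(s,u.mean(),v.mean(),.05)[:2]-c;print('dash scene',p,np.hypot(*p),np.degrees(np.arctan2(p[1],p[0])))
P=cloud(s);mm=(np.hypot(P[...,0]-c[0],P[...,1]-c[1])<.05)&(P[...,2]>.043)&(P[...,2]<.056)
q=P[mm];print(cv2.minEnclosingCircle(q[:,:2].astype(np.float32)),np.median(q[:,2]))
# stub in both
for d,w in((t,(215,250,370,410)),(s,(225,250,130,160))):
    hsv=cv2.cvtColor(d['img'],cv2.COLOR_BGR2HSV);m=(hsv[...,0]>10)&(hsv[...,0]<30)&(hsv[...,1]>90)
    m=m[w[0]:w[1],w[2]:w[3]];v,u=np.nonzero(m);print(len(u),u.mean()+w[2],v.mean()+w[0],plane(d,u.mean()+w[2],v.mean()+w[0],.121), plane(d,u.mean()+w[2],v.mean()+w[0],.118))
P=cloud(s);m=(np.hypot(P[...,0]-.529,P[...,1]+.195)<.03)&(P[...,2]>.1);print('spindle scene',np.median(P[m],0))
for d in(t,s):
  P=cloud(d);
  m=(np.hypot(P[...,0]-.529,P[...,1]+.195)<.025)&(P[...,2]>.119)&(P[...,2]<.126);print('stub',m.sum(),np.median(P[m],0))
  m=(np.hypot(P[...,0]-.529,P[...,1]+.195)<.06)&(P[...,2]>.0725)&(P[...,2]<.076);print(m.sum(),cv2.minEnclosingCircle(P[m][:,:2].astype(np.float32)))
o=robot.observe();w,x,y,z=o['orientation'];print(R.from_quat([x,y,z,w]).as_matrix().round(3))
E
```

```text
[188 187 188 189 187 188 189 188 189 193] [265 266 266 266 267 267 267 268 268 269]
dash top [0.01391554 0.01555439] 0.020870588929490726 48.18299716484935
[264 265 264 265] [131 131 132 132]
dash scene [0.0169474  0.01673663] 0.023818674789630078 44.6414894411713
((0.441816508769989, 0.18707726895809174), 0.029770726338028908) 0.049260588944300854
44 392.75 232.6818181818182 [ 0.52962661 -0.19604247  0.121     ] [ 0.52957544 -0.19710241  0.118     ]
59 139.47457627118644 236.0677966101695 [ 0.53495585 -0.19747596  0.121     ] [ 0.53296845 -0.1971958   0.118     ]
spindle scene [ 0.53594443 -0.19704845  0.10945288]
stub 37 [ 0.52900669 -0.19668232  0.12123411]
193 ((0.5291407108306885, -0.19121244549751282), 0.05744585394859314)
stub 40 [ 0.53326613 -0.19700594  0.12137323]
225 ((0.5468100309371948, -0.1965106725692749), 0.039261043071746826)
[[ 0.369 -0.     0.929]
 [-0.929  0.001  0.369]
 [-0.001 -1.     0.   ]]
```

>>> move_arm(series="45 45 0 8 1;90 90 0 16 1;135 135 0 24 1;180 180 0 32 1;220 215 0 40 1;260 250 0 48 1;290 280 0 56 1;315 305 0 64 1;326 314 0 72 1;326 314 0 80 1;326 314 0 88 1;326 314 0 90 1;326 314 0 90 1;326 314 0 90 1")

```text
clock: 1.55
ee_pos: [0.5288, -0.1971, 0.3021]
orientation: [0.695, -0.695, -0.132, 0.133]
force: [0.4, -0.3, 0.8]
gripper_width: 0.0939
```

```bash
python3 - <<'E'
from h import *
import pickle
d=grab('wrist');pickle.dump(d,open('w1.pkl','wb'));cv2.imwrite('pics/w1.png',d['img'])
print(proj(d,[.5305,-.197,.11]))
P=cloud(d)
for lo,hi,r in((.119,.127,.03),(.105,.115,.035)):
    m=(np.hypot(P[...,0]-.53,P[...,1]+.197)<r)&(P[...,2]>lo)&(P[...,2]<hi);print(m.sum(),cv2.minEnclosingCircle(P[m][:,:2].astype(np.float32)) if m.sum() else 0)
E
```

```text
[252.94039579 190.11924241]
197 ((0.5322583913803101, -0.19907018542289734), 0.007243827451020479)
699 ((0.5320565700531006, -0.1994105726480484), 0.016095399856567383)
```

View pics/w1.png

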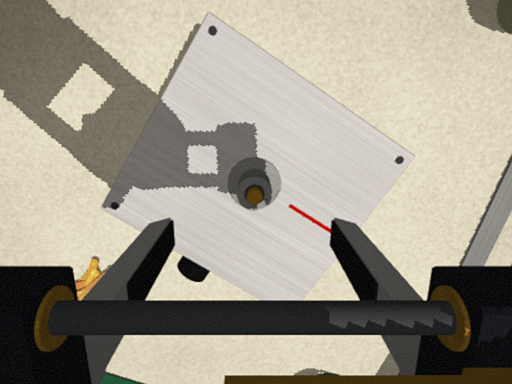

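```bash
python3 - <<'E'
from h import *
import pickle
d=pickle.load(open('w1.pkl','rb'))
a=d['img'][150:220,220:310];a=cv2.resize(a,None,fx=8,fy=8,interpolation=cv2.INTER_CUBIC)
cv2.imwrite('pics/w1c.png',cv2.convertScaleAbs(a,alpha=2.2))
P=cloud(d)
# depth based: at top-face pixels missing => keyway
m=(np.hypot(P[...,0]-.532,P[...,1]+.199)<.0165)
x=P[m]-[.532,-.199,0]; r=np.hypot(x[:,0],x[:,1]);b=np.degrees(np.arctan2(x[:,1],x[:,0]))
for lo in range(-180,180,10):
    k=(b>=lo)&(b<lo+10)&(r>.0115)&(r<.015);print(lo,k.sum(),x[k][:,2].min().round(3) if k.sum() else '',x[k][:,2].mean().round(3) if k.sum() else '')
E
```

```text
-180 11 0.109 0.11
-170 10 0.109 0.11
-160 8 0.109 0.11
-150 10 0.109 0.11
-140 11 0.109 0.11
-130 7 0.109 0.11
-120 11 0.109 0.11
-110 10 0.109 0.11
-100 9 0.109 0.11
-90 9 0.109 0.11
-80 11 0.105 0.109
-70 9 0.102 0.108
-60 0  
-50 0  
-40 0  
-30 1 0.11 0.11
-20 13 0.101 0.109
-10 9 0.107 0.11
0 10 0.109 0.11
10 10 0.109 0.11
20 11 0.109 0.11
30 9 0.109 0.11
40 10 0.109 0.11
50 11 0.109 0.11
60 11 0.109 0.11
70 10 0.108 0.11
80 10 0.109 0.109
90 12 0.098 0.108
100 8 0.109 0.11
110 14 0.092 0.108
120 13 0.104 0.109
130 11 0.109 0.11
140 10 0.108 0.11
150 11 0.109 0.11
160 9 0.109 0.11
170 10 0.109 0.11
```

View pics/w1c.png

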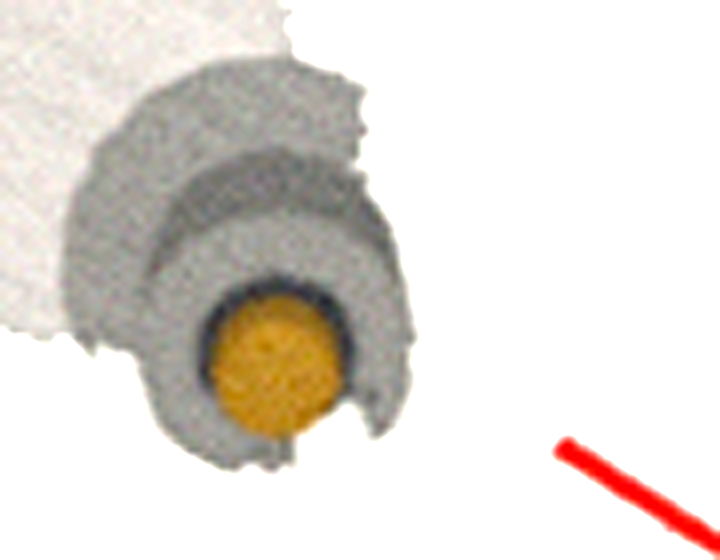

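Wrist view: the spindle top is at about pixel (255,195). The gap in its end face, the keyway, points to a world bearing of about -44°, which is 33° from the red line (at -11°). Next I'll hover over the brown drum.

>>> move_arm(series="-12 48 0 0 1;-24 96 0 0 1;-35 145 0 0 1;-46 193 0 0 1;-57 240 0 0 1;-68 288 0 0 1;-78 334 0 0 1;-86 365 0 0 1;-90 382 0 0 1;-90 385 0 0 1;-90 385 0 0 1;-90 385 0 0 1")

```text
clock: 2.8
ee_pos: [0.439, 0.187, 0.3021]
orientation: [-0.695, 0.695, 0.131, -0.132]
force: [-0.2, -0.0, 0.5]
gripper_width: 0.094
```

```bash
python3 - <<'E'
from h import *
import pickle
d=grab('wrist');pickle.dump(d,open('w2.pkl','wb'))
P=cloud(d)
m=(np.hypot(P[...,0]-.4385,P[...,1]-.188)<.045)&(P[...,2]>.044)&(P[...,2]<.056);q=P[m]
(c,r)=cv2.minEnclosingCircle(q[:,:2].astype(np.float32));print(c,r,np.median(q[:,2]))
hsv=cv2.cvtColor(d['img'],cv2.COLOR_BGR2HSV)
k=m&(hsv[...,0]>18)&(hsv[...,0]<35)&(hsv[...,1]>100)&(hsv[...,2]>90)
v,u=np.nonzero(k);p=plane(d,u.mean(),v.mean(),.05)[:2]-c;print(len(u),u.mean(),v.mean(),p,np.hypot(*p),np.degrees(np.arctan2(p[1],p[0])))
cv2.imwrite('pics/w2.png',d['img'])
E
```

```text
(0.4411422908306122, 0.18620136380195618) 0.02825726941227913 0.04994565761910602
37 271.3783783783784 167.83783783783784 [0.01504731 0.01573192] 0.02176958416011719 46.27420526229839
```

View pics/w2.png

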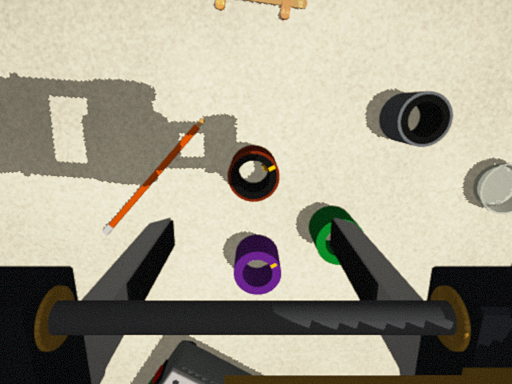

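The brown drum is at (254,173) in the wrist view, which gives (0.440, 0.187) with its dash at about +46°. Top and scene agree within 3 mm. Descending to grasp.

>>> move_arm(series="1 0 -45 0 1;1 0 -90 0 1;1 0 -130 0 1;1 0 -160 0 1;1 0 -180 0 1;1 0 -192 0 1;1 0 -192 0 1;1 0 -192 0 1;1 0 -192 0 -1;1 0 -192 0 -1;1 0 -192 0 -1;1 0 -192 0 -1;1 0 -192 0 -1;1 0 -192 0 -1;1 0 -192 0 -1;1 0 -192 0 -1")

```text
clock: 4.45
ee_pos: [0.4401, 0.187, 0.1103]
orientation: [-0.695, 0.695, 0.131, -0.132]
force: [-0.8, 0.1, 3.7]
gripper_width: 0.0563
```

>>> move_arm(series="0 0 10 0 -1;0 0 40 0 -1;0 0 85 0 -1;0 0 130 0 -1;0 0 165 0 -1;0 0 185 0 -1;0 0 192 0 -1;0 0 192 0 -1;0 0 192 0 -1")

```text
clock: 5.35
ee_pos: [0.4398, 0.1868, 0.301]
orientation: [-0.695, 0.695, 0.131, -0.133]
force: [0.1, -0.0, -1.8]
gripper_width: 0.0557
```

```bash
cat > inhand.py <<'E'
from h import *
import sys
def inhand(tag):
    o=robot.observe();tcp=np.array(o['ee_pos'])
    d=grab('wrist');cv2.imwrite(f'pics/{tag}.png',d['img'])
    P=cloud(d);zt=tcp[2]-.060
    m=(np.hypot(P[...,0]-tcp[0],P[...,1]-tcp[1])<.04)&(abs(P[...,2]-zt)<.006);q=P[m]
    print('force',o['force'],'tcp',tcp,len(q))
    hsv=cv2.cvtColor(d['img'],cv2.COLOR_BGR2HSV)
    if len(q):
        c,r=cv2.minEnclosingCircle(q[:,:2].astype(np.float32));print('circ',c,r,np.median(q[:,2]))
        k=m&(hsv[...,0]>18)&(hsv[...,0]<35)&(hsv[...,1]>100)&(hsv[...,2]>70)
        v,u=np.nonzero(k)
        if len(u): p=plane(d,u.mean(),v.mean(),np.median(q[:,2]))[:2];print('dash',len(u),u.mean(),v.mean(),p,'from tcp',p-tcp[:2],np.degrees(np.arctan2(*(p-tcp[:2])[::-1])),'from circ',np.degrees(np.arctan2(*(p-np.array(c))[::-1])))
    return d
if __name__=='__main__': inhand(sys.argv[1])
E
python3 inhand.py w3
```

```text
force [ 0.10576075 -0.01261781 -1.76180679] tcp [0.43981159 0.18684067 0.30103509] 6600
circ (0.43669140338897705, 0.1948975771665573) 0.039125584065914154 0.2407271027283011
dash 131 291.8167938931298 244.82442748091603 [0.45536952 0.20152205] from tcp [0.01555793 0.01468138] 43.339611746802916 from circ 19.527809011433416
```

View pics/w3.png

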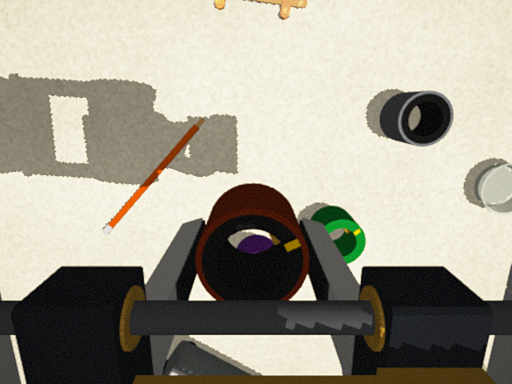

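```bash
cat > rim.py <<'E'
from h import *
from scipy.optimize import least_squares
def rim(tag,zt=None):
    o=robot.observe();tcp=np.array(o['ee_pos']);d=grab('wrist');cv2.imwrite(f'pics/{tag}.png',d['img'])
    zt=tcp[2]-.060 if zt is None else zt
    hsv=cv2.cvtColor(d['img'],cv2.COLOR_BGR2HSV);P=cloud(d)
    near=(np.hypot(P[...,0]-tcp[0],P[...,1]-tcp[1])<.04)
    m=near&(abs(P[...,2]-zt)<.0035)&((hsv[...,0]<12)|(hsv[...,0]>170))&(hsv[...,1]>110)&(hsv[...,2]>35)
    v,u=np.nonzero(m);W=np.array([plane(d,a,b,zt)[:2] for a,b in zip(u,v)])
    f=lambda p:np.hypot(W[:,0]-p[0],W[:,1]-p[1])-p[2]
    s=least_squares(f,[tcp[0],tcp[1],.027],loss='soft_l1',f_scale=.0007)
    k=near&(abs(P[...,2]-zt)<.006)&(hsv[...,0]>18)&(hsv[...,0]<35)&(hsv[...,1]>100)&(hsv[...,2]>70)
    vv,uu=np.nonzero(k);p=plane(d,uu.mean(),vv.mean(),zt)[:2]
    print('n',len(W),'rim',s.x,'res',np.abs(s.fun).mean(),'off',(s.x[:2]-tcp[:2])*1000,'dash',np.degrees(np.arctan2(*(p-s.x[:2])[::-1])),np.hypot(*(p-s.x[:2])),'tcp',tcp,'F',o['force'])
    print('zmed',np.median(P[m][:,2])); return d
if __name__=='__main__':
    import sys; rim(sys.argv[1])
E
python3 rim.py w4
```

```text
n 1782 rim [0.44053021 0.18641265 0.02640241] res 0.0008928277559233333 off [ 0.71893366 -0.43324591] dash 45.951883880423125 0.021196619834407886 tcp [0.43981128 0.1868459  0.30086697] F [ 0.45671395  0.63145788 -1.06242977]
zmed 0.2405700320443791
```

>>> move_arm(series="10 -40 0 -8 -1;20 -84 0 -16 -1;31 -128 0 -24 -1;42 -172 0 -32 -1;53 -216 0 -40 -1;63 -260 0 -48 -1;73 -302 0 -56 -1;82 -340 0 -64 -1;88 -366 0 -72 -1;91 -380 0 -80 -1;92 -384 0 -88 -1;92 -384 0 -90 -1;92 -384 0 -90 -1;92 -384 0 -90 -1;92 -384 0 -90 -1")

```text
clock: 6.95
ee_pos: [0.5319, -0.197, 0.3006]
orientation: [0.585, -0.584, 0.399, -0.397]
force: [0.3, 0.5, -2.9]
gripper_width: 0.0561
```

```bash
python3 - <<'E'
from rim import *
import pickle
rim('w5')
for n in('scene','top'):
    d=grab(n);cv2.imwrite(f'pics/{n}5.png',d['img']);pickle.dump(d,open(n+'5.pkl','wb'))
a=cv2.resize(cv2.imread('pics/scene5.png')[120:300,60:240],(540,540));cv2.imwrite('pics/s5c.png',a)
E
```

```text
n 1851 rim [ 0.53308803 -0.1972513   0.02634951] res 0.0009364430281305549 off [ 1.22951885 -0.28723382] dash -43.63888576380175 0.021082198390732294 tcp [ 0.53185851 -0.19696407  0.3006037 ] F [ 0.26186022  0.47645585 -2.86327448]
zmed 0.24016637594317627
```

View pics/s5c.png

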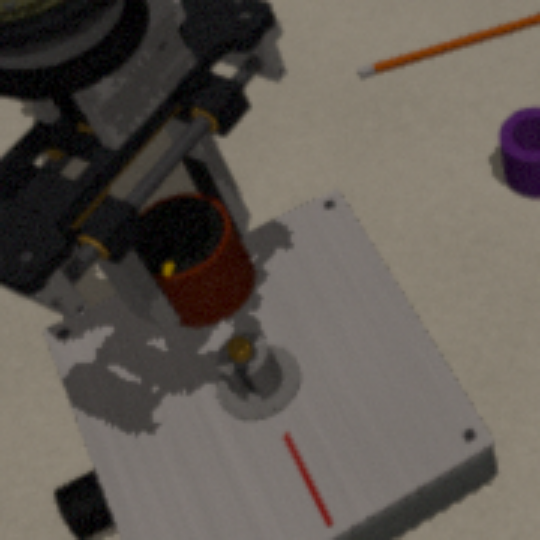

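View pics/w5.png

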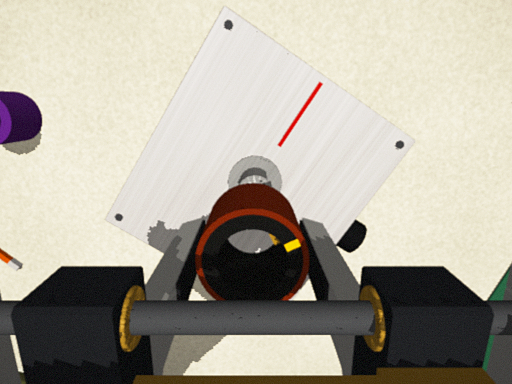

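```bash
python3 - <<'E'
from h import *
import pickle
def spots(d,guess):
    r=[]
    g=cv2.cvtColor(d['img'],cv2.COLOR_BGR2GRAY).astype(float)
    for u,v in guess:
        w=g[v-7:v+8,u-7:u+8]; k=np.clip(np.median(w)*.7-w,0,None); vv,uu=np.mgrid[v-7:v+8,u-7:u+8]
        a,b=(k*uu).sum()/k.sum(),(k*vv).sum()/k.sum(); r.append(plane(d,a,b,.0705)[:2])
    return np.array(r)
d1=pickle.load(open('w1.pkl','rb'));s=spots(d1,[(399,160),(115,206)]);print('yaw22',s,s.mean(0))
d=grab('wrist');s=spots(d,[(400,145),(119,217)]);print('yaw-68',s,s.mean(0))
t=pickle.load(open('top0.pkl','rb'));s=spots(t,[(348,171),(424,296)]);print('top',s,s.mean(0));s=spots(t,[(441,191),(327,275)]);print('top b',s,s.mean(0))
c=pickle.load(open('scene0.pkl','rb'));s=spots(c,[(170,188),(118,322)]);print('scene',s,s.mean(0))
s=spots(c,[(81,231),(217,265)]);print('scene b',s,s.mean(0))
# stub & rim in the same view now: scene
for n,zz in(('top',.241),('scene',.241)):
    d=pickle.load(open(n+'5.pkl','rb'));P=cloud(d);hsv=cv2.cvtColor(d['img'],cv2.COLOR_BGR2HSV)
    m=(np.hypot(P[...,0]-.532,P[...,1]+.197)<.04)&(abs(P[...,2]-.215)<.028)&((hsv[...,0]<12)|(hsv[...,0]>170))&(hsv[...,1]>110)
    q=P[m];print(n,len(q));
    if len(q)>20:
        from scipy.optimize import least_squares
        f=lambda p:np.hypot(q[:,0]-p[0],q[:,1]-p[1])-.028
        print(least_squares(f,[.532,-.197],loss='soft_l1',f_scale=.001).x)
E
```

```text
yaw22 [[ 0.65773208 -0.1246633 ]
 [ 0.4077524  -0.27439919]] [ 0.53274224 -0.19953125]
yaw-68 [[ 0.61946962 -0.31673296]
 [ 0.44600058 -0.08252921]] [ 0.5327351  -0.19963108]
top [[ 0.65539444 -0.12013788]
 [ 0.40470808 -0.27194292]] [ 0.53005126 -0.1960404 ]
top b [[ 0.61599227 -0.31336084]
 [ 0.44226572 -0.07237794]] [ 0.52912899 -0.19286939]
scene [[ 0.44473065 -0.07950808]
 [ 0.62300076 -0.3127838 ]] [ 0.5338657  -0.19614594]
scene b [[ 0.40650054 -0.2719418 ]
 [ 0.66633184 -0.12244925]] [ 0.53641619 -0.19719552]
top 42
[ 0.52831084 -0.19455878]
scene 731
[ 0.53171846 -0.19515602]
```

>>> move_arm(series="0.5 -2.3 -10 0 -1;0.5 -2.3 -25 0 -1;0.5 -2.3 -45 0 -1;0.5 -2.3 -60 0 -1;0.5 -2.3 -68 0 -1;0.5 -2.3 -73 0 -1;0.5 -2.3 -76 0 -1;0.5 -2.3 -76 0 -1;0.5 -2.3 -76 0 -1;0.5 -2.3 -76 0 -1")

```text
clock: 8.15
ee_pos: [0.5325, -0.1994, 0.2254]
orientation: [0.585, -0.584, 0.399, -0.397]
force: [0.2, 0.7, -0.8]
gripper_width: 0.0561
```

```bash
python3 - <<'E'
from rim import *
rim('w6')
d=grab('scene');a=cv2.resize(d['img'][150:290,80:220],(700,700)[:2]);cv2.imwrite('pics/s6c.png',cv2.resize(a,(560,560)))
E
```

```text
n 1845 rim [ 0.53379533 -0.19976207  0.02634743] res 0.0009255384564442663 off [ 1.28742258 -0.33971472] dash -42.7440553561793 0.020756072478405378 tcp [ 0.53250791 -0.19942236  0.22544289] F [ 0.16217078  0.65923072 -0.76167042]
zmed 0.16498693808361775
```

View pics/s6c.png

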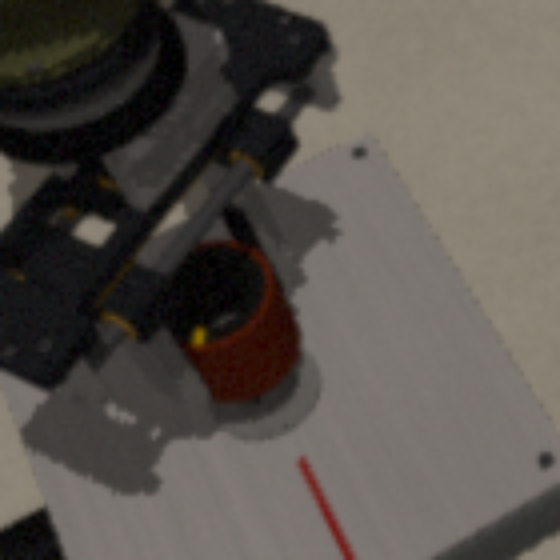

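View pics/w6.png

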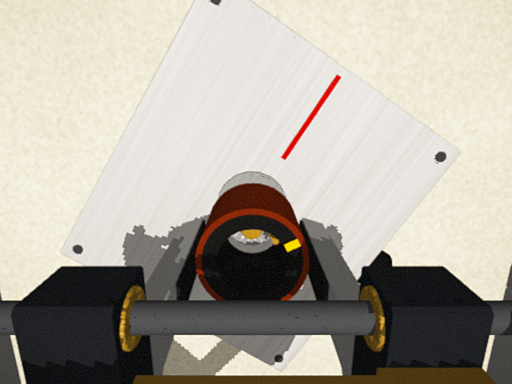

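>>> move_arm(series="0 0 -2 0 -1;0 0 -4 0 -1;0 0 -6 0 -1;0 0 -8 0 -1;0 0 -9 0 -1;0 0 -9 0 -1")

```text
clock: 8.85
ee_pos: [0.5324, -0.1993, 0.2161]
orientation: [0.585, -0.584, 0.399, -0.397]
force: [-0.0, -0.3, -1.1]
gripper_width: 0.0563
```

```bash
python3 rim.py w7
```

```text
n 1851 rim [ 0.53368703 -0.19965549  0.02633275] res 0.0009327008743584558 off [ 1.25578284 -0.3126318 ] dash -42.78921234179047 0.020780074079410262 tcp [ 0.53243125 -0.19934285  0.21610898] F [-0.01795995 -0.26077122 -1.13007203]
zmed 0.1556873872373591
```

View pics/w7.png

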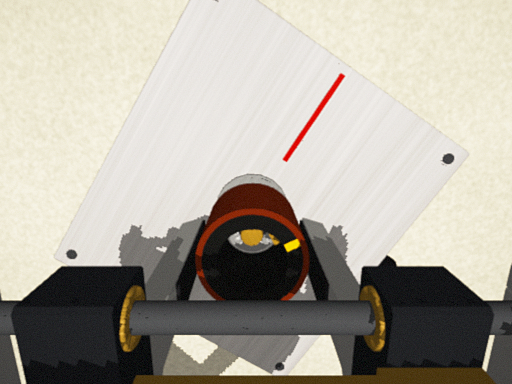

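>>> move_arm(series="0 0 -1 0 -1;0 0 -2 0 -1;0 0 -3 0 -1;0 0 -4 0 -1;0 0 -4 0 -1")

```text
clock: 9.4
ee_pos: [0.5324, -0.1994, 0.212]
orientation: [0.585, -0.584, 0.399, -0.397]
force: [-1.4, 0.6, -1.3]
gripper_width: 0.0557
```

>>> move_arm(series="0 0 -1 0 -1;0 0 -2 0 -1;0 0 -3 0 -1;0 0 -4 0 -1;0 0 -5 0 -1;0 0 -6 0 -1;0 0 -7 0 -1;0 0 -7 0 -1")

```text
clock: 10.2
ee_pos: [0.5324, -0.1993, 0.2048]
orientation: [0.585, -0.584, 0.399, -0.397]
force: [-1.8, -0.3, -1.1]
gripper_width: 0.0556
```

```bash
python3 - <<'E'
from rim import *
d=rim('w8');cv2.imwrite('pics/w8c.png',cv2.resize(d['img'][195:310,180:330],None,fx=5,fy=5,interpolation=cv2.INTER_CUBIC))
print(robot.observe()['force'],robot.observe()['wrist_torque'])
E
```

```text
n 1864 rim [ 0.53360054 -0.19961162  0.02635066] res 0.0009374203932445929 off [ 1.24135527 -0.30671932] dash -43.402811787490336 0.021037059974878727 tcp [ 0.53235919 -0.1993049   0.20484305] F [-1.80117204 -0.34456202 -1.14261683]
zmed 0.14437301821776816
[ 0.35669957  0.1716605  -0.62281948] [-0.01839435  0.04249489  0.01646738]
```

View pics/w8c.png

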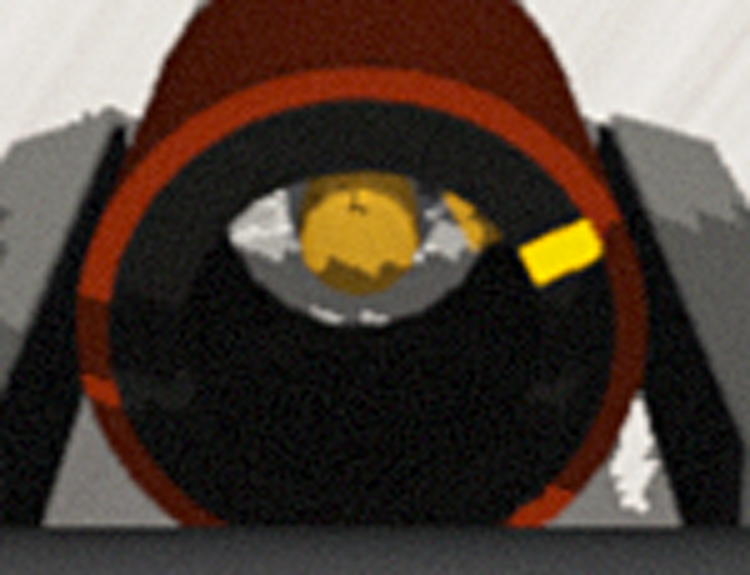

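The spindle is inside the bore, the brass tab is beside the stub at crop (470,225), and the force is about 0. The tab should meet the spindle end at TCP z 0.200, so I'll go in small steps.

>>> move_arm(series="0 0 -1 0 -1;0 0 -2 0 -1;0 0 -3 0 -1;0 0 -4 0 -1;0 0 -4.5 0 -1;0 0 -5 0 -1;0 0 -5.3 0 -1")

```text
clock: 10.95
ee_pos: [0.5324, -0.1993, 0.1997]
orientation: [0.585, -0.584, 0.399, -0.397]
force: [-0.7, 0.1, -1.5]
gripper_width: 0.0559
```

>>> move_arm(series="0 0 -0.5 0 -1;0 0 -1 0 -1;0 0 -1.5 0 -1;0 0 -1.5 0 -1")

```text
clock: 11.35
ee_pos: [0.5324, -0.1993, 0.1981]
orientation: [0.585, -0.584, 0.399, -0.397]
force: [-0.1, 0.8, -1.0]
gripper_width: 0.0561
```

>>> move_arm(series="0 0 -0.5 0 -1;0 0 -1 0 -1;0 0 -1.5 0 -1;0 0 -2 0 -1;0 0 -2.5 0 -1;0 0 -3 0 -1;0 0 -3 0 -1;0 0 -3 0 -1")

```text
clock: 12.15
ee_pos: [0.5324, -0.1993, 0.1951]
orientation: [0.585, -0.584, 0.399, -0.397]
force: [-0.5, -0.1, -2.4]
gripper_width: 0.0561
```

```bash
python3 rim.py w9
```

```text
n 1864 rim [ 0.53361331 -0.19965463  0.02637028] res 0.0009364105197538292 off [ 1.23329459 -0.31519546] dash -43.552572880028414 0.02109033169877252 tcp [ 0.53238001 -0.19933943  0.19506698] F [-0.48334458 -0.13488732 -2.3599041 ]
zmed 0.13462237876933958
```

The tab has dropped into the keyway: the lower rim is about 10.7 mm above the flange (a blocked tab would stop at 16 mm) and there is no load. Lowering on.

>>> move_arm(series="0 0 -1 0 -1;0 0 -2 0 -1;0 0 -3 0 -1;0 0 -4 0 -1;0 0 -5 0 -1;0 0 -6 0 -1;0 0 -7 0 -1;0 0 -8 0 -1;0 0 -8.5 0 -1;0 0 -8.5 0 -1")

```text
clock: 13.2
ee_pos: [0.5324, -0.1993, 0.1865]
orientation: [0.585, -0.584, 0.399, -0.397]
force: [0.5, -0.9, -1.4]
gripper_width: 0.0557
```

>>> move_arm(series="0 0 -0.5 0 -1;0 0 -1 0 -1;0 0 -1.4 0 -1;0 0 -1.7 0 -1")

```text
clock: 13.6
ee_pos: [0.5324, -0.1993, 0.1848]
orientation: [0.585, -0.584, 0.399, -0.397]
force: [0.6, 0.1, -1.5]
gripper_width: 0.0561
```

>>> move_arm(series="0 0 -0.2 0 -1;0 0 -0.4 0 -1;0 0 -0.6 0 -1")

```text
clock: 13.9
ee_pos: [0.5324, -0.1993, 0.1843]
orientation: [0.585, -0.584, 0.399, -0.397]
force: [-1.3, 0.2, 1.4]
gripper_width: 0.0562
```

>>> move_arm(series="0 0 -0.1 0 -1;0 0 -0.2 0 -1;0 0 -0.2 0 -1")

```text
clock: 14.2
ee_pos: [0.5324, -0.1993, 0.1843]
orientation: [0.585, -0.584, 0.399, -0.397]
force: [-1.3, 2.1, 2.4]
gripper_width: 0.0562
```

Seated: the force went from -1.5 to +2.4 N at the expected height. Releasing, then rising.

>>> move_arm(series="0 0 0 0 1;0 0 0 0 1;0 0 0 0 1;0 0 0 0 1;0 0 0 0 1;0 0 0 0 1;0 0 0 0 1;0 0 0 0 1")

```text
clock: 15.0
ee_pos: [0.5324, -0.1993, 0.1843]
orientation: [0.585, -0.584, 0.399, -0.397]
force: [-1.2, -0.7, 0.9]
gripper_width: 0.094
```

>>> move_arm(series="0 0 5 0 1;0 0 20 0 1;0 0 45 0 1;0 0 80 0 1;0 0 110 0 1;0 0 118 0 1;0 0 118 0 1;0 0 118 0 1;0 0 118 0 1")

```text
clock: 15.9
ee_pos: [0.5321, -0.1992, 0.3007]
orientation: [0.585, -0.584, 0.4, -0.396]
force: [0.1, -0.3, -0.2]
gripper_width: 0.0941
```

```bash
python3 - <<'E'
from rim import *
d=rim('w10',.124);s=grab('scene');cv2.imwrite('pics/s10.png',s['img'])
t=grab('top')
for n,c,dd in(('scene',s,0),('top',t,0),('wrist',d,0)):
    P=cloud(c);m=(np.hypot(P[...,0]-.531,P[...,1]+.198)<.035)&(P[...,2]>.115)&(P[...,2]<.135)
    q=P[m];k=np.hypot(q[:,0]-np.median(q[:,0]),q[:,1]-np.median(q[:,1]))
    A=np.c_[q[:,:2]-q[:,:2].mean(0),np.ones(len(q))];
    r=q[abs(q[:,2]-np.median(q[:,2]))<.003];A=np.c_[r[:,:2]-r[:,:2].mean(0),np.ones(len(r))];co=np.linalg.lstsq(A,r[:,2],rcond=None)[0]
    print(n,len(q),'medz',np.median(q[:,2]),'circ',cv2.minEnclosingCircle(r[:,:2].astype(np.float32)),'tilt',co[:2],co[2])
E
```

```text
n 783 rim [ 0.53356311 -0.19963319  0.02619072] res 0.0009110756750699917 off [ 1.43638949 -0.41918118] dash -35.341611251788436 0.004647455418626847 tcp [ 0.53212673 -0.19921401  0.30073688] F [ 0.13072701 -0.34429027 -0.15852878]
zmed 0.12385489374052938
scene 568 medz 0.12306627590649022 circ ((0.5324503183364868, -0.19636940956115723), 0.02949109859764576) tilt [-0.00229029  0.00095329] 0.12324071446668593
top 187 medz 0.12308292968055545 circ ((0.5375462770462036, -0.196353480219841), 0.026711322367191315) tilt [ 0.00429876 -0.00743773] 0.12318967721144232
wrist 2484 medz 0.1237079369891469 circ ((0.5331704616546631, -0.1991550773382187), 0.0282855574041605) tilt [0.00280778 0.00047112] 0.12367953061462994
```

View pics/w10.png

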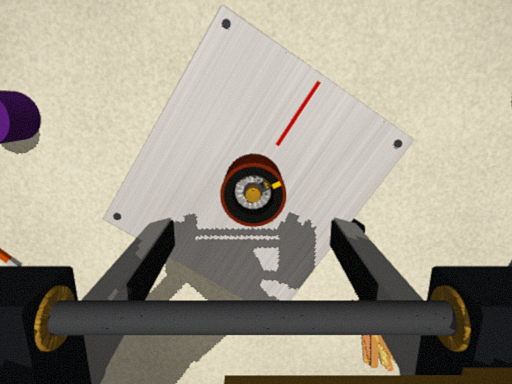

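View pics/s10.png

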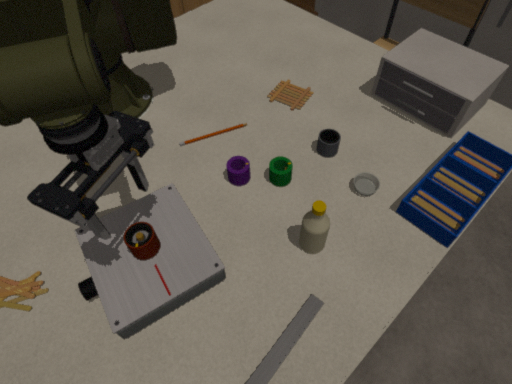

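The drum's upper rim is level at z ≈ 0.1237 (home is 0.124), and it stands around the spindle at wrist pixel (253,192). The grey drum, glue bottle and dish are where they were in the first scene picture.

```bash
python3 -c "
from cell import robot
print(robot.finish_job())"
```

```text
the job is handed in; nothing more can be done
None
```

The brown drum is on the sander's spindle, seated on the flange and released, and the job is handed in (about 16 s used of 64 s; no verdict is reported).

**What I did:** I read the keyway's direction from the wrist camera's depth image, about 33° from the red line. I gripped the drum across its outside, turned it 90° on the way over so its tab matched, and lowered it in small steps. The tab went straight into the keyway, so no turning under pressure was needed. Contact at the flange changed the measured force by about 4 N.

**Last checks:**
- **Height and tilt:** the upper rim is at 123.1–123.7 mm in all three cameras, against 124 mm when fully home. The wrist and scene cameras show it level to about 0.003 rad.
- **Centring:** the wrist camera puts the drum's axis within about 1 mm of the spindle.
- **Robot and neighbours:** the gripper is open, about 80 mm above the drum. By eye in the scene picture, the grey drum, glue bottle and dish have not moved.

**Checks that failed or disagreed:**
- **Dash:** the final dash reading was spoiled, because the brass stub was picked up in the colour mask. The dash had read -43.6° against the keyway's -44° while the drum was still held.
- **Camera offsets:** the fixed cameras place things up to about 4–5 mm differently from the wrist camera. The top camera's final circle, partly hidden, was about 5 mm off in x.

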